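Square the I stack and feel the choke's air gap

TASK

On the choke core in the jig, tap the loose ends of the four I packets until the whole stack is flush against the end stop. Then take the taper gauge from the tool rack and slide it, tip down and upright, into the air gap between the wound E core and the squared I stack until it drags snugly on both, without forcing it. Finish while holding it: keep the gauge gripped at that depth, do not let go, and leave the other things on the bench where they are.

Things in the scene. Friction and masses are not known exactly. Their poses are not given: they have to be found in the camera images.
- jig: Core jig, fixed: grey base 172 x 190 x 10 mm. Origin: on the bench, under the base. x runs across the air gap from I stack to E core, y along the I packets to the end stop. The packets lie on a rail (top 46 mm above the bench, x=-44 to -27, y=-82 to 60 mm); nothing stands above the base beyond their open -y end. Behind the E: heel block and screw, x=74 to 130 mm, top 70 mm above the bench.
- end_stop (a point): On the jig: middle of the face of the aluminium end stop, against which the +y ends of the I packets come flush (jig x=-35, y=60.5 mm, 60 mm above the bench; stop from x=-57 to -25 mm, top 70 mm above the bench). An aluminium fence of the same height runs behind the packets, face at jig x=-45 mm, from y=-50 to 80 mm.
- core: Bare steel E core, clamped in the jig, axes parallel to the jig's: 80 (x) x 120 (y) x 28 mm, lying 46 mm above the bench (top 74 mm), legs to -x: outer legs 20 mm wide centred at y=-50 and 50, middle leg 40 mm. Origin: centre of the lower edge of the pole faces (leg ends), all in its plane x=0. The winding fills y=-39 to 39, x=5 to 56 mm and rises 19 mm above the E.
- pole_edge (a point): Point on the upper edge of the pole face of the outer leg next to the end stop (core x=0, y=50 mm, 74 mm above the bench), axes as the jig's. The air gap begins here and runs to -x as far as the I stack's front (jig x=-25 mm): 5 to 7 mm wide, differing from run to run, open from above, free for 64 mm down to the base.
- i_pack1: I packet 1 of 4, counted from the bottom: loose steel bar (bonded laminations) 20 (x) x 120 (y) x 7 mm, 0.13 kg. Origin: centre of its underside, 46 mm above the bench; axes as the jig's. Its back lies at the fence, centre at jig x=-35 mm; its +y end starts 4 to 18 mm short of the end stop. Flush: centre at jig y=0.5 mm.
- i_pack2: I packet 2 of 4, counted from the bottom: loose steel bar (bonded laminations) 20 (x) x 120 (y) x 7 mm, 0.13 kg. Origin: centre of its underside, 53 mm above the bench; axes as the jig's. Its back lies at the fence, centre at jig x=-35 mm; its +y end starts 4 to 18 mm short of the end stop. Flush: centre at jig y=0.5 mm.
- i_pack3: I packet 3 of 4, counted from the bottom: loose steel bar (bonded laminations) 20 (x) x 120 (y) x 7 mm, 0.13 kg. Origin: centre of its underside, 60 mm above the bench; axes as the jig's. Its back lies at the fence, centre at jig x=-35 mm; its +y end starts 4 to 18 mm short of the end stop. Flush: centre at jig y=0.5 mm.
- i_pack4: I packet 4 of 4, counted from the bottom: loose steel bar (bonded laminations) 20 (x) x 120 (y) x 7 mm, 0.13 kg. Origin: centre of its underside, 67 mm above the bench; axes as the jig's. Its back lies at the fence, centre at jig x=-35 mm; its +y end starts 4 to 18 mm short of the end stop. Flush: centre at jig y=0.5 mm.
- gauge: Taper gauge, 0.05 to 0.1 kg, upright, tip down. Origin: middle of the tip; z up, x across the thickness, y across the width. Steel blade 14 mm wide, symmetrical wedge 1.5 mm thick at the tip to 9 mm at z=60, neck 9 x 14 to z=72, black handle 18 (x) x 20 (y) from z=72 to 118 mm. It drags where its thickness equals the gap, tip 28 to 44 mm below the top of the E, and deeper as it tightens.
- rack: Grey steel tool rack, fixed, 56 (x) x 178 (y) mm, top plate 90 mm above the bench, guide plate below. Origin: on the bench under its centre. The gauge hangs in a slot at rack x=0, y=50 mm, axes parallel to the rack's, handle resting on the top plate, tip 18 mm above the bench; it draws straight up. Three black screwdriver handles, tops 132 mm above the bench, stand at y=-75 to -10 mm.
- multimeter: Bystander: cream hand-held meter, 165 (x) x 82 x 46 mm, lying on its back. Origin: centre of its underside.
- capacitor: Bystander: small blue can, 30 mm across, 35 mm high, standing between jig and rack. Origin: centre of its underside.
- solder_reel: Bystander: black reel 64 mm across, 43 mm high, standing on its flange. Origin: centre of its underside.
- tape_roll: Bystander: roll of amber tape 72 mm across, 18 mm high, lying flat. Origin: centre of its underside.
- screwdriver: Bystander: screwdriver 190 mm long, lying. Origin: middle of its underside.
- coil_former: Bystander: white empty coil former, 78 x 68 x 54 mm. Origin: centre of its underside.
- scissors: Bystander: scissors with yellow handles, 180 mm long, lying flat. Origin: near the pivot.
Not all that is in view belongs to the job. Leave any green or turquoise look-alike of the gauge alone.

How it is judged:
By the outcome, as a careful person would: the job done as asked, in the order asked, and still so for the second after the job is handed in, while the arm keeps its last pose, push and grip.
It also fails if it takes over 64 s, if anything falls off the work surface, if the arm or the gripper's body presses on something with over 40 N, if the wrist force passes 120 N, or if a joint passes its speed limit or range.

ROBOT

A 6-joint arm with a two-finger parallel gripper is mounted at the origin on the work surface. World frame = base frame: x ahead of the robot, y to its left, z up, the work surface at z = 0. Lengths are in m, angles in rad, forces in N, time in s.
With the tool pointing down it reaches from about 0.275 to 0.75 m from the base axis. Payload 10.2 kg.
Tool frame: the origin (TCP) lies midway between the tips of the shut fingers; the grasp point (between the pads) lies 19 mm behind it (env.hold_point_z is the distance from the TCP to the grasp point, in m); x points along the fingers, z is the direction in which the jaws open and shut, and the axes are right-handed (so a half turn about x gives the same grasp; the last joint's range is limited). The gripper opens to 85 mm and grips with 20 to 120 N. Pads are 22 mm wide; open, the fingers measure 114 mm over their backs; the gripper's body (76 mm by 85 mm) begins 54 mm behind the grasp point. The pads swing forward as they close: fully open they stand 13 mm farther back than shut.
Start: joints at [-1.365, 0.313, 1.498, -0, 1.331, -0.223], TCP at [0.218, -0.477, 0.231] pointing down, gripper open.
Joint ranges: [-2.94, 2.94], [-0.97, 2.17], [0.19, 2.56], [-1.23, 4.37], [0.02, 3.11], [-2.88, 2.88]. Speed limits (rad/s): [2.39, 2.39, 3.01, 3.14, 3.14, 3.14].

INTERFACE

Orientations are given as a unit quaternion [x, y, z, w].
In Python, from bench import env, kinematics, monitor, eyes, job gives the robot as it stands. The module is installed in compiled form; this text tells all that it offers. Calls block until the motion is done:
- env.reach(position, orientation): joint-space move of the TCP to a pose.
- env.movel(position, velocity=0.15, frame=None, guard=None): straight line of the TCP; frame=None keeps the orientation; velocity is the mean speed in m/s. With guard (N) it stops when the force on the tool has changed by that much, and returns True; else False.
- env.set_joints(angles): joint-space move.
- env.release() and env.close_gripper(effort=None): open the fingers fully, or close them until they stop; effort is the grip in N (None keeps the last).
- env.hold(seconds).
- kinematics.ik(position, orientation): joint angles nearest the present ones, or None.
- monitor.sense(): the state.
- eyes.grab_frame(name): name is "side" or "top"; returns a dict with "frame" (384x512x3 uint8, red, green, blue), "mtx" (3x3 intrinsics, pixels), "view" (4x4, takes a point from world to camera coordinates). Camera axes: x right, y down, z forward; pixel columns grow to the right and rows downward; lengths in m; the calibration is good to about 2 mm. A picture is of the moment at which its call begins. There is no depth.
A pose or a line that the arm cannot do raises env.MotionError and nothing moves.
- job.hand_in(): hands the job in, once; it reports no verdict.
The state is a dict: "clock": time; "joints": joint angles; "qvel": joint speeds; "joint_efforts": joint torques, N m; "position": TCP position; "ee_rot": TCP orientation; "contact_force": force on the tool from outside, world axes, zero at the start; "ft_torque": the same for the moment, N m; "finger_gap": opening from 0.0 (shut) to 1.0 (fully open).
Only numpy, scipy, OpenCV 4.12 (cv2) and the standard library are available. Lean on these libraries where they do the work, as an engineer would, in place of code of your own. Each camera call takes 0.05 s, during which the arm holds its last target. There are 200 camera calls.

## Working session

There is one attempt and no reset: what is moved stays moved. The work goes in short steps, each a Python script; the robot and the scene stay as the last script left them, time stands still between calls to the robot, and variables do not carry over. Pictures are saved under pics/ and viewed, about 8 in all and at most 12, crops included, and the job is handed in when it is done.

```bash
mkdir -p pics
python3 - <<'E'
from bench import env, kinematics, monitor, eyes, job
import cv2, numpy as np
for n in("side","top"):
    f=eyes.grab_frame(n); print(n,f["mtx"].round(1).tolist(),f["view"].round(4).tolist())
    cv2.imwrite(f"pics/{n}0.png",cv2.resize(f["frame"][:,:,::-1],(800,600),interpolation=cv2.INTER_CUBIC))
    np.savez(f"{n}0.npz",**f)
s=monitor.sense(); print(s["clock"],s["contact_force"],s["ee_rot"],env.hold_point_z)
E
```

```text
side [[347.4, 0.0, 251.0], [0.0, 347.4, 188.7], [0.0, 0.0, 1.0]] [[-0.9351, -0.3542, -0.0084, 0.4981], [-0.2328, 0.6319, -0.7392, 0.2191], [0.2671, -0.6893, -0.6734, 0.7485], [0.0, 0.0, 0.0, 1.0]]
top [[358.3, 0.0, 256.4], [0.0, 358.3, 190.3], [0.0, 0.0, 1.0]] [[0.003, -0.9998, 0.0197, -0.0601], [-0.9928, -0.0053, -0.1199, 0.5558], [0.12, -0.0192, -0.9926, 0.9554], [0.0, 0.0, 0.0, 1.0]]
0.1 [-0.76356804  0.35805641  0.17315993] [ 0.3824711   0.5952296  -0.38186572  0.59463952] 0.0187
```

View pics/top0.png

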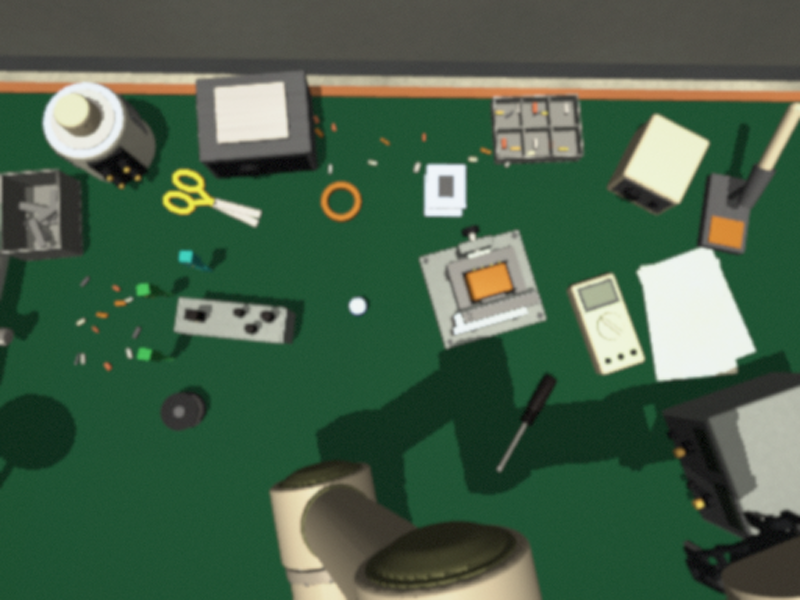

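View pics/side0.png

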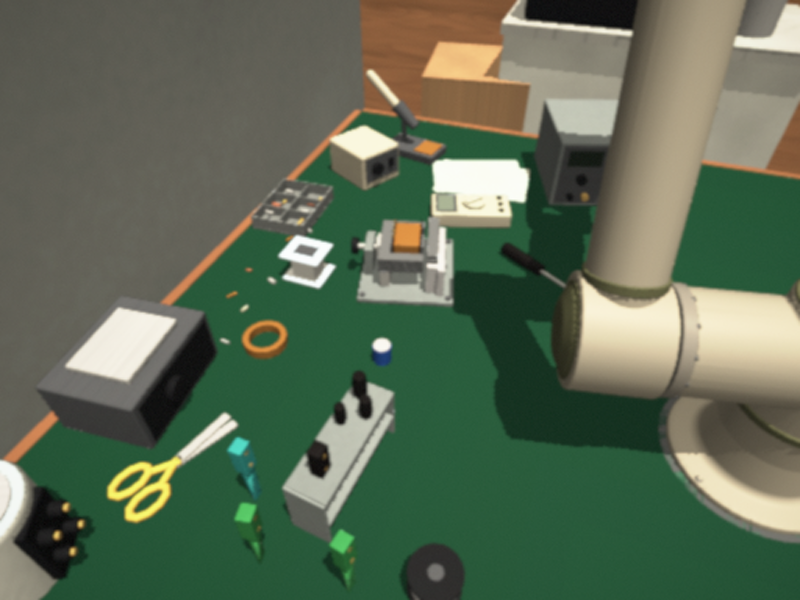

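Top view (800×600 px): the jig is at (483,288), with the E and winding toward image-up, the fence and packets below, and the end stop at the left (457,322). The rack is at (235,320).

Things that could be taken for the gauge:
- black block at (195,314) on the rack: this matches the description (y=+50 side, away from the three drivers)
- three screwdriver handles at (240,311), (268,316) and (252,327)
- turquoise look-alike at (186,257)
- green look-alikes at (143,290) and (145,354)

I choose the black block and check it in a close crop.

```bash
cat > h.py <<'E'
import numpy as np, cv2
from scipy.spatial.transform import Rotation as R
from bench import env, kinematics, monitor, eyes, job
def pt(f,u,v,z):
    "pixel (512x384) -> world point on plane z"
    V=f["view"]; d=V[:3,:3].T@np.linalg.solve(f["mtx"],[u,v,1.]); c=-V[:3,:3].T@V[:3,3]
    return c+d*(z-c[2])/d[2]
def px(f,P):
    P=np.atleast_2d(P); q=(f["view"][:3,:3]@P.T+f["view"][:3,3:4]); q=f["mtx"]@q; return (q[:2]/q[2]).T
def down(psi):
    x=np.array([0,0,-1.]); z=np.array([np.cos(psi),np.sin(psi),0]); return R.from_matrix(np.c_[x,np.cross(z,x),z]).as_quat()
def rz(a): return np.array([[np.cos(a),-np.sin(a)],[np.sin(a),np.cos(a)]])
E
python3 - <<'E'
from h import *
t=dict(np.load("top0.npz")); s=dict(np.load("side0.npz"))
img=t["frame"]; hsv=cv2.cvtColor(img,cv2.COLOR_RGB2HSV)
m=((hsv[...,1]<70)&(hsv[...,2]>60)).astype(np.uint8)
n,l,st,c=cv2.connectedComponentsWithStats(m)
for i in range(1,n):
    if st[i,4]>150 and 90<c[i][0]<370 and 130<c[i][1]<230:
        k=cv2.findContours((l==i).astype(np.uint8),cv2.RETR_EXTERNAL,cv2.CHAIN_APPROX_NONE)[0][0]
        r=cv2.minAreaRect(k); print(st[i],c[i].round(1),r,cv2.boxPoints(r).round(1).tolist())
def crop(f,x,y,w,h): return cv2.resize(f["frame"][y:y+h,x:x+w,::-1],(400,300),interpolation=cv2.INTER_CUBIC)
a=np.vstack([np.hstack([crop(t,258,140,100,75),crop(t,100,165,100,75)]),np.hstack([crop(s,215,130,88,66),crop(s,170,230,100,75)])])
cv2.imwrite("pics/c1.png",a)
E
```

```text
[136 126  32  20 328] [152.5 135.2] ((151.3000030517578, 135.09999084472656), (30.990318298339844, 12.649109840393066), 18.434947967529297) [[134.60000610351562, 136.1999969482422], [138.60000610351562, 124.19999694824219], [168.0, 134.0], [164.0, 146.0]]
[ 268  147   82   77 3701] [307.5 184.8] ((307.4436340332031, 181.7140655517578), (68.26773834228516, 68.4127426147461), 73.1416015625) [[264.79998779296875, 159.0], [330.29998779296875, 139.10000610351562], [350.1000061035156, 204.5], [284.6000061035156, 224.3000030517578]]
[ 111  190   74   30 1613] [147.9 204.7] ((147.79493713378906, 204.39166259765625), (72.72974395751953, 24.744115829467773), 5.599339485168457) [[110.4000015258789, 213.1999969482422], [112.80000305175781, 188.5], [185.1999969482422, 195.60000610351562], [182.8000030517578, 220.3000030517578]]
```

View pics/c1.png

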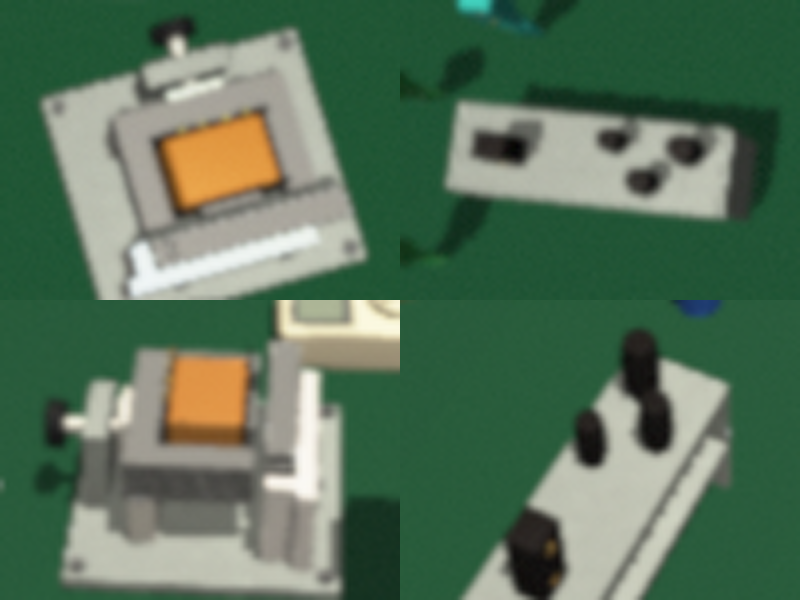

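Run:
```python
from h import *
t=dict(np.load("top0.npz")); s=dict(np.load("side0.npz"))
T=lambda X,Y,z,o=(258,140): pt(t,o[0]+(X+.5)/4-.5,o[1]+(Y+.5)/4-.5,z)
S=lambda X,Y,z,o=(215,130),k=4.545: pt(s,o[0]+(X+.5)/k-.5,o[1]+(Y+.5)/k-.5,z)
for n in("t","s"):
  f=eval(n); print(n,(-f["view"][:3,:3].T@f["view"][:3,3]).round(3))
p=lambda n,v:print(n,(v*1000).round(1))
p("base +x+y",T(42,97,.01));p("base +x-y",T(297,28,.01));p("base -x-y",T(366,260,.01))
p("wind",T(160,143,.093));p("",T(262,110,.093));p("",T(283,183,.093));p("",T(180,211,.093))
p("Eback+y",T(115,118,.074));p("Eback-y",T(278,70,.074))
p("S base -x+y?",S(340,590-300,.01));p("S base +x+y",S(62,580-300,.01));p("S base -x-y",S(340,405-300,.01))
# orange centroid
for n,f,z in(("top",t,.093),("side",s,.093)):
  h=cv2.cvtColor(f["frame"],cv2.COLOR_RGB2HSV); m=((h[...,0]>5)&(h[...,0]<22)&(h[...,1]>150)).astype(np.uint8)
  N,l,st,c=cv2.connectedComponentsWithStats(m)
  for i in range(1,N):
    if st[i,4]>200: p(n+str(st[i]),pt(f,*c[i],z)); k=np.argwhere(l==i)[:,::-1].astype(np.float32); r=cv2.minAreaRect(k); print(r)
# rack corners top plate z=.09, origin 100,165 in montage x-400
o=(100,165)
rk=[T(X-400,Y,.09,o) for X,Y in((458,101),(740,128),(730,218),(445,188))]
for v in rk:p("rack",v)
p("rackmean",np.mean(rk,0))
k=4
for X,Y in((475,135),(475,160),(505,163),(527,160)): p("handle top",T(X-400,Y,.136,o))
p("S handle top",pt(s,170+(534-400)/4,230+(520-300)/4,.136))
```

```text
t [ 0.437 -0.039  1.016]
s [0.317 0.554 0.67 ]
base +x+y [635.3 -91.5  10. ]
base +x-y [ 687.1 -275.5   10. ]
base -x-y [ 519.7 -320.8   10. ]
wind [ 589.  -164.3   93. ]
 [ 611.3 -231.7   93. ]
 [ 563.  -244.5   93. ]
 [ 544.3 -176.8   93. ]
Eback+y [ 608.8 -136.9   74. ]
Eback-y [ 642.3 -247.    74. ]
S base -x+y? [ 471.7 -140.6   10. ]
S base +x+y [634.8 -90.1  10. ]
S base -x-y [ 524.2 -323.    10. ]
top[ 71  55  53   5 250] [908.6 370.2  93. ]
((97.0, 57.0), (4.0, 52.0), 90.0)
top[199  56 164   6 628] [909.5 -83.1  93. ]
((280.5, 58.5), (163.0, 5.0), 0.0)
top[370  58 142   7 640] [ 909.3 -559.6   93. ]
((440.4937744140625, 60.99992370605469), (141.05148315429688, 4.7371296882629395), 0.7161598801612854)
top[205 116  27  26 309] [713.1  45.8  93. ]
((218.0, 128.5), (24.748737335205078, 24.748737335205078), 45.0)
top[454 139  22  20 335] [ 665.1 -610.3   93. ]
((464.26922607421875, 148.15383911132812), (20.98442268371582, 16.277637481689453), 11.309932708740234)
top[298 168  30  25 483] [ 577.5 -202.6   93. ]
((312.3018798828125, 180.0565948486328), (18.406314849853516, 26.922670364379883), 74.05460357666016)
side[252 143  18  18 289] [ 576.2 -189.    93. ]
((260.5, 151.5), (17.0, 17.0), 90.0)
side[155 205  29  24 386] [686.6 115.4  93. ]
((169.0, 216.5), (23.0, 28.0), 90.0)
rack [548.6 311.   90. ]
rack [531.9 129.1  90. ]
rack [473.8 133.9  90. ]
rack [492.3 316.5  90. ]
rackmean [511.7 222.6  90. ]
handle top [522.1 282.3 136. ]
handle top [506.8 281.5 136. ]
handle top [505.  263.2 136. ]
handle top [506.9 250.  136. ]
S handle top [518.  270.3 136. ]
```

```bash
cat >> h.py <<'E'
def prof(f,O,yaw,xs,ys,z):
    "mean grey over jig ys for each jig x (mm), plane z (mm)"
    g=cv2.cvtColor(f["frame"],cv2.COLOR_RGB2GRAY)
    X,Y=np.meshgrid(xs,ys); W=(rz(yaw)@np.c_[X.ravel(),Y.ravel()].T).T/1e3+O
    p=px(f,np.c_[W,np.full(len(W),z/1e3)]).astype(np.float32)
    return cv2.remap(g,p[:,0].reshape(X.shape),p[:,1].reshape(X.shape),cv2.INTER_CUBIC).astype(float)
E
python3 - <<'E'
from h import *
t=dict(np.load("top0.npz")); s=dict(np.load("side0.npz"))
O=np.array([.5665,-.2075]); xs=np.arange(-64,-6,2.)
for f in(t,s):
  for a in(14.5,15.5,16.5):
    for ys in((42,58),(-18,18),(-58,-42)):
      if f is s and a!=15.5: continue
      print(a,ys,prof(f,O,np.radians(a),xs,np.linspace(*ys,9),74).mean(0).round().astype(int).tolist())
print("y prof pack4", prof(t,O,np.radians(15.5),np.linspace(-40,-30,5),np.arange(-90,-40,2.),74).mean(1).round().astype(int))
print("y prof +end", prof(t,O,np.radians(15.5),np.linspace(-40,-30,5),np.arange(30,90,2.),72).mean(1).round().astype(int))
for q,z in(((.566,-.2075),.2),((.51,.27),.1)):
  for a in(15.5,195.5,-5,175): print(kinematics.ik([*q,z],down(np.radians(a))))
E
```

```text
14.5 (42, 58) [183, 175, 182, 209, 231, 240, 242, 239, 226, 202, 180, 167, 165, 169, 168, 163, 158, 156, 149, 134, 118, 111, 122, 141, 154, 160, 162, 162, 161]
14.5 (-18, 18) [196, 193, 190, 198, 219, 235, 241, 241, 236, 220, 195, 175, 169, 168, 168, 168, 168, 168, 165, 156, 138, 120, 115, 124, 133, 127, 116, 120, 141]
14.5 (-58, -42) [196, 196, 196, 199, 207, 218, 223, 224, 222, 213, 196, 178, 168, 166, 166, 166, 165, 165, 165, 162, 152, 133, 117, 116, 130, 143, 149, 148, 150]
15.5 (42, 58) [186, 177, 175, 195, 224, 238, 242, 241, 233, 213, 187, 169, 163, 165, 166, 163, 159, 156, 152, 141, 124, 112, 116, 134, 150, 159, 163, 162, 161]
15.5 (-18, 18) [197, 193, 189, 198, 219, 235, 241, 241, 237, 220, 195, 175, 168, 168, 168, 168, 168, 168, 165, 156, 138, 120, 115, 125, 133, 127, 115, 119, 141]
15.5 (-58, -42) [196, 196, 197, 201, 211, 219, 222, 222, 217, 205, 187, 172, 167, 166, 166, 166, 165, 165, 164, 159, 144, 125, 114, 122, 137, 147, 150, 150, 152]
16.5 (42, 58) [187, 181, 173, 183, 212, 233, 241, 242, 237, 223, 198, 174, 162, 161, 164, 164, 159, 156, 154, 147, 131, 116, 113, 125,
[... 1050 characters left out ...]
24 149 173 187 191 192 191]
[-5.45531278e-01  5.08388081e-01  1.29452034e+00 -4.44089210e-16
  1.33868423e+00 -8.16057312e-01]
[-0.54553128  0.50838808  1.29452034  0.          1.33868423  2.32553534]
[-5.45531278e-01  5.08388081e-01  1.29452034e+00 -4.44089210e-16
  1.33868423e+00 -4.58264815e-01]
[-5.45531278e-01  5.08388081e-01  1.29452034e+00 -4.44089210e-16
  1.33868423e+00  2.68332784e+00]
[ 2.83971035e-01  5.54892881e-01  1.49858400e+00 -4.44089210e-16
  1.08811577e+00  1.34450004e-02]
None
[ 2.83971035e-01  5.54892881e-01  1.49858400e+00 -4.44089210e-16
  1.08811577e+00  3.71237497e-01]
[ 2.83971035e-01  5.54892881e-01  1.49858400e+00 -4.44089210e-16
  1.08811577e+00 -2.77035516e+00]
```

```bash
cat >> h.py <<'E'
YAW=np.radians(15.9); O=np.array([.5678,-.2087])
def J(x,y,z): return np.r_[O+rz(YAW)@np.array([x,y])/1e3,z/1e3]
def toJ(P): return np.r_[rz(YAW).T@(np.asarray(P)[:2]-O)*1e3,P[2]*1e3]
def rep(n=""):
    s=monitor.sense(); print(n,"t",round(s["clock"],2),"jig",toJ(s["position"]).round(1),"F",np.round(s["contact_force"],1),"gap",round(s["finger_gap"],3))
def shot(name,crops):
    "montage of 400x300 crops: (cam,x,y,w,h)"
    fr={n:eyes.grab_frame(n) for n in {c[0] for c in crops}}
    t=[cv2.resize(fr[c]["frame"][y:y+h,x:x+w,::-1],(400,300),interpolation=cv2.INTER_CUBIC) for c,x,y,w,h in crops]
    cv2.imwrite(f"pics/{name}.png",np.hstack(t)); return fr
E
python3 - <<'E'
from h import *
q=down(YAW)
env.close_gripper(20)
env.reach(J(-35,-94,140),q); rep("above")
env.movel(J(-35,-94,50),.12); rep("down")
g=env.movel(J(-35,-62,50),.035,guard=8); rep("push %s"%g)
fr=shot("p1",[("top",258,140,100,75),("side",215,130,88,66)])
for n in fr: np.savez(n+"1.npz",**fr[n])
E
```

```text
above t 2.33 jig [-35.8 -94.9 140.4] F [ 0.5 -0.2 -0.9] gap 0.002
down t 3.23 jig [-34.8 -94.5  50.9] F [ 0.1 -0.7 -0.6] gap 0.002
push True t 3.91 jig [-34.7 -70.9  50.6] F [ 1.6 -1.6  1.5] gap -0.001
```

View pics/p1.png

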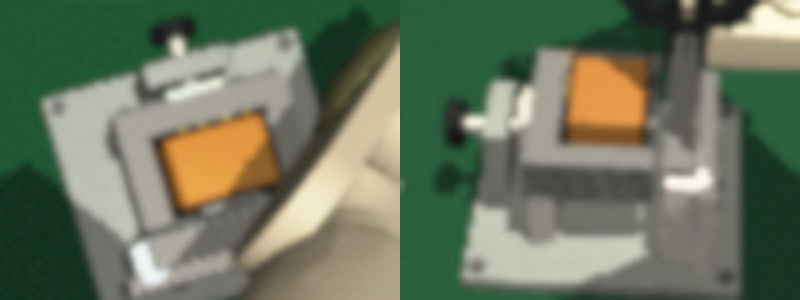

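The picture shows the finger at the packets' −y end and the packets closed up near the white end stop (top crop ~(150,265)). The stop at y=−70.9 agrees with the expected −70.5. I'll tap again more firmly, and also at other heights.

Run:
```python
from h import *
g=env.movel(J(-35,-62,50),.02,guard=15); rep("push %s"%g)
for z in(57,64,71):
    env.movel(J(-35,-76,z),.1); g=env.movel(J(-35,-62,z),.025,guard=12); rep("tap z%d %s"%(z,g))
env.movel(J(-35,-80,71),.1); env.movel(J(-35,-80,160),.2)
env.release()
env.reach([.45,.1,.26],down(np.radians(-5))); rep()
fr=shot("p2",[("top",258,140,100,75),("side",215,130,88,66)])
for n in fr: np.savez(n+"2.npz",**fr[n])
t=fr["top"];xs=np.arange(-64,-6,2.)
for ys in((42,57),(-18,18),(-57,-42)): print(ys,prof(t,O,YAW,xs,np.linspace(*ys,9),74).mean(0).round().astype(int).tolist())
print("y-", prof(t,O,YAW,np.linspace(-40,-30,5),np.arange(-90,-40,2.),74).mean(1).round().astype(int))
print("y+", prof(t,O,YAW,np.linspace(-40,-30,5),np.arange(40,90,2.),72).mean(1).round().astype(int))
```

```text
push True t 4.28 jig [-34.8 -71.   50.6] F [ 0.4 -2.   0.4] gap -0.002
tap z57 True t 4.89 jig [-34.9 -70.9  57. ] F [ 0.1 -2.   0.9] gap -0.004
tap z64 True t 5.51 jig [-35.  -70.8  64. ] F [ 1.3 -3.5 -0.2] gap -0.002
tap z71 True t 6.14 jig [-34.9 -70.6  71.3] F [ 1.3 -3.7 -0.1] gap -0.001
 t 9.32 jig [-28.5 328.5 259.8] F [ 0.4 -0.7  0.9] gap 1.002
(42, 57) [183, 173, 177, 203, 229, 240, 242, 239, 227, 198, 175, 168, 169, 170, 170, 171, 170, 170, 167, 157, 136, 121, 124, 141, 156, 164, 166, 165, 164]
(-18, 18) [196, 191, 191, 207, 229, 239, 242, 240, 229, 203, 179, 169, 169, 168, 168, 168, 168, 168, 164, 154, 136, 121, 121, 133, 135, 122, 115, 129, 152]
(-57, -42) [197, 196, 199, 206, 214, 218, 219, 216, 205, 186, 173, 169, 168, 168, 167, 167, 167, 167, 165, 157, 142, 127, 125, 138, 151, 155, 156, 156, 159]
y- [ 66  66  65  65  68  82 117 163 204 227 234 235 236 234 228 210 187 171
 166 165 166 166 166 167 167]
y+ [170 170 170 170 170 170 171 170 168 173 192 221 237 241 240 232 199 153
 123 128 153 177 188 192 192]
```

View pics/p2.png

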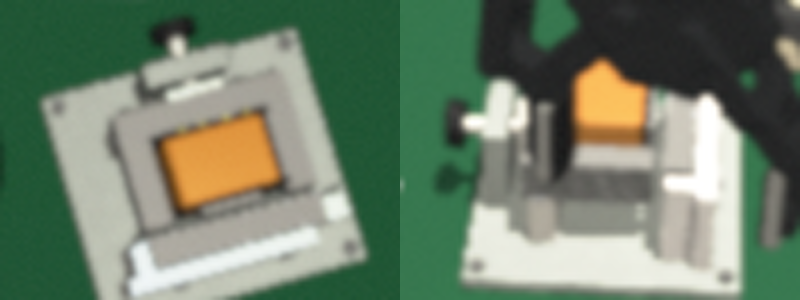

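Packet 4 now meets the end stop (top crop ~(155,262)), and its −y end measures about −59 mm; the white patch at (335,205) is the bare rail. The tap depths drift 0.4 mm with height, so the finger may lean slightly. I'll give packet 1 its own tap with the tip tilted forward, then set up the gauge grasp.

Run:
```python
from h import *
ax=np.array([np.cos(YAW),np.sin(YAW),0])
q=(R.from_rotvec(ax*np.radians(7))*R.from_quat(down(YAW))).as_quat()
env.close_gripper(20)
env.reach(J(-35,-85,130),q); env.movel(J(-35,-85,49),.15); rep("low")
for i in range(2):
    env.movel(J(-35,-76,49),.1); g=env.movel(J(-35,-60,49),.025,guard=12); rep("tap1 %s"%g)
env.movel(J(-35,-85,49),.1); env.movel(J(-35,-85,130),.25)
env.release()
# rack measurement with arm away from it
t=eyes.grab_frame("top"); s=eyes.grab_frame("side")
np.savez("top3.npz",**t); np.savez("side3.npz",**s)
for n,f in(("top",t),("side",s)):
    h=cv2.cvtColor(f["frame"],cv2.COLOR_RGB2HSV)
    c0=px(f,[[.515,.27,.113]])[0]; print(n,"pred",c0.round(1))
    x,y=(c0-14).astype(int); m=(h[y:y+28,x:x+28,2]<85)&(h[y:y+28,x:x+28,1]<130)
    N,l,st,c=cv2.connectedComponentsWithStats(m.astype(np.uint8))
    for i in range(1,N):
        if st[i,4]>8: print(st[i]+[x,y,0,0,0],(c[i]+[x,y]).round(1))
big=np.hstack([cv2.resize(f["frame"][y:y+45,x:x+60,::-1],(400,300),interpolation=cv2.INTER_NEAREST) for f,x,y in((t,100,175),(s,175,265))])
cv2.imwrite("pics/r.png",big)
rep()
```

```text
low t 12.48 jig [-34.5 -85.3  50.1] F [ 1.2 -0.5 -0.2] gap 0.003
tap1 True t 13.15 jig [-34.9 -70.2  49.3] F [ 1.8 -3.4  1.9] gap -0.001
tap1 True t 13.8 jig [-35.  -70.2  49.1] F [ 1.6 -3.   1.8] gap -0.0
top pred [126.5 202.1]
[130 190  10   2  12] [134.7 190.4]
[119 198  13   8  77] [125.2 201.4]
side pred [206.4 292.5]
[195 282  16  24 249] [202.9 293. ]
 t 15.46 jig [-35. -85. 130.] F [ 0.3 -0.2 -0.2] gap 1.002
```

View pics/r.png

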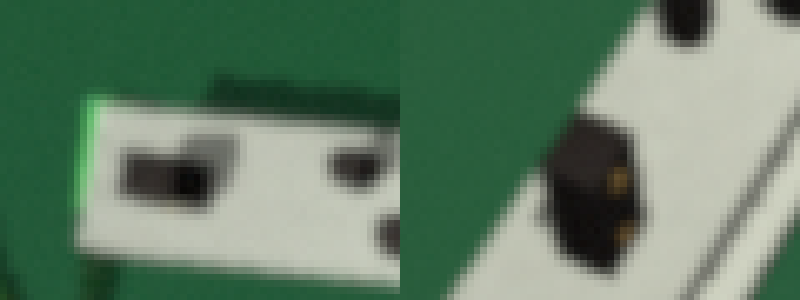

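Run:
```python
from h import *
t=dict(np.load("top3.npz")); s=dict(np.load("side3.npz"))
a=pt(t,125.2,201.4,.113); b=pt(s,202.9,293,.113); print(a,b)
# top-face only: montage top crop px (6.667x): lighter top face centre ~(148,175)
print(pt(t,100+148/6.667-.5,175+175/6.667-.5,.136), pt(s,175+(592-400)/6.667-.5,265+152/6.667-.5,.136))
```

```text
[0.51679932 0.27328236 0.113     ] [0.52038039 0.27316779 0.113     ]
[0.51633501 0.2739196  0.136     ] [0.51632369 0.2745305  0.136     ]
```

Run:
```python
from h import *
q=down(np.radians(-5.5)); P=np.array([.5165,.2733,0])
env.movel(J(-35,-85,230),.3)
env.reach(P+[0,0,.20],q); env.movel(P+[0,0,.100],.1); rep("at")
env.close_gripper(50); rep("grip")
s0=monitor.sense()["position"]; print("tcp",s0.round(4))
env.movel(P+[0,0,.24],.12); rep("lift")
env.reach(J(-22,50,240),down(YAW)); rep("over")
env.movel(J(-22,50,170),.15); env.hold(.2); rep("low")
fr=shot("g1",[("top",270,170,60,45),("side",225,110,80,60)])
for n in fr: np.savez(n+"4.npz",**fr[n])
```

```text
at t 19.17 jig [ 83.1 477.6 100.6] F [0.6 0.6 0.3] gap 1.0
grip t 19.79 jig [ 82.8 477.6 100.2] F [-0.1  0.1  1.8] gap 0.201
tcp [0.5166 0.2733 0.1002]
lift t 21.11 jig [ 82.4 477.6 239.2] F [ 0.1 -0.3 -1.8] gap 0.206
over t 22.73 jig [-21.6  50.7 240. ] F [-0.2  0.3 -0.5] gap 0.202
low t 23.54 jig [-21.7  49.8 171. ] F [ 0.7 -0.9 -0.4] gap 0.205
```

View pics/g1.png

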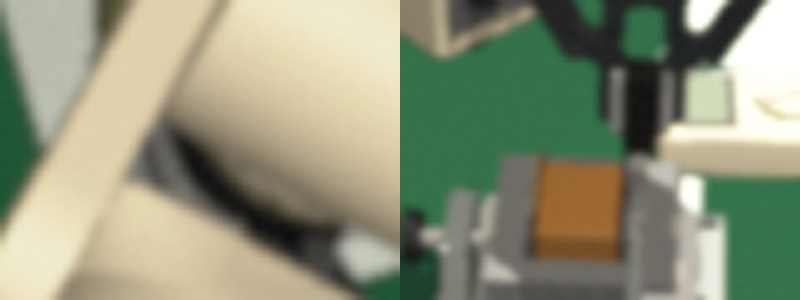

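The side crop shows the black handle between the pads at (642,110) with the gauge upright below. The blade is lost against the grey core, and the arm hides it in the top view. I'll feel for the gap with a light guard: contact at TCP z≈156 means the tip missed, and 112–128 is the drag zone.

Run:
```python
from h import *
env.movel(J(-22,50,162),.1); env.hold(.2); rep("start")
g=env.movel(J(-22,50,134),.02,guard=5); rep("d %s"%g)
env.hold(.2); rep("settled")
fr=shot("g2",[("side",235,125,60,45),("side",225,110,80,60)])
```

```text
start t 24.09 jig [-21.9  49.9 162.2] F [-0.1 -0.2 -0.3] gap 0.205
d False t 25.64 jig [-22.  50. 134.] F [ 0.7  0.5 -0.2] gap 0.203
settled t 25.84 jig [-22.  50. 134.] F [ 0.1 -0.6 -1.1] gap 0.204
```

View pics/g2.png

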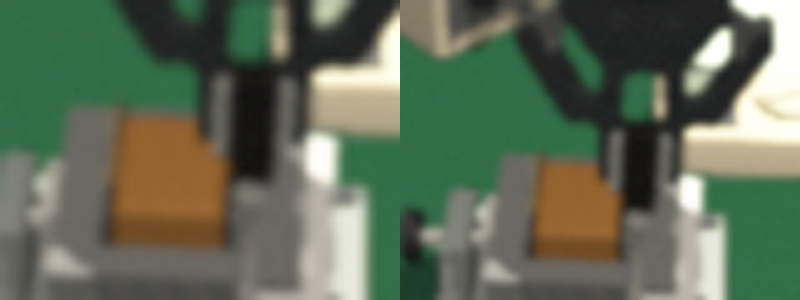

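The blade entered the gap with no contact: the tip is about 22 mm below the E top and the handle stands upright at (250,125) in the left crop. Next I'll centre it by touching each side lightly. The taper is so shallow that a 0.3 mm offset shifts the depth by about 5 mm.

Run:
```python
from h import *
ex=rz(YAW)[:,0]
fx=lambda:float(monitor.sense()["contact_force"][:2]@ex)
res=[]
for sgn in(1,-1,1,-1):
    g=env.movel(J(-22+3*sgn,50,134),.006,guard=4)
    x=toJ(monitor.sense()["position"])[0]; print(sgn,g,"x",round(x,2),"fx",round(fx(),1)); res.append(x)
    env.movel(J(-22,50,134),.02)
rep(); print("mid",np.mean(res),"gap~",4.25+np.mean(res[::2])-np.mean(res[1::2]))
```

```text
1 True x -20.66 fx -0.4
-1 True x -23.31 fx 3.3
1 True x -20.56 fx -0.7
-1 True x -23.2 fx 2.7
 t 28.5 jig [-22.2  50.1 133.8] F [ 0.7 -1.5 -0.5] gap 0.205
mid -21.933392383009092 gap~ 6.8951944721216165
```

Run:
```python
from h import *
ex=rz(YAW)[:,0]
env.movel(J(-21.95,50,122),.02,guard=6); rep("122")
g=env.movel(J(-21.95,50,105),.006,guard=6); rep("d %s"%g)
for i in range(4):
    env.hold(.15); s=monitor.sense(); print(s["position"][2].round(4),"fx",round(float(s["contact_force"][:2]@ex),2),"fz",round(s["contact_force"][2],2),"T",np.round(s["ft_torque"],2))
```

```text
122 t 29.25 jig [-21.9  50.  122.1] F [ 0.1  0.1 -0.6] gap 0.208
d True t 30.86 jig [-21.8  49.8 112.8] F [-0.6 -0.2  3. ] gap 0.209
0.1128 fx -0.53 fz 4.56 T [-0.08  0.03  0.01]
0.1128 fx 0.09 fz 5.2 T [-0.07  0.01  0.02]
0.1128 fx -1.02 fz 6.06 T [-0.09  0.01  0.02]
0.1128 fx -0.57 fz 5.5 T [-0.11  0.01 -0.04]
```

Run:
```python
from h import *
p=monitor.sense()["position"]; 
for sgn in(1,-1):
    x0=toJ(monitor.sense()["position"])[0]
    d=np.r_[rz(YAW)[:,0]*sgn*.0015,0]
    g=env.movel(p+d,.003,guard=4); print(sgn,g,"dx",round(toJ(monitor.sense()["position"])[0]-x0,2)); 
    env.movel(p,.01); env.hold(.2)
rep("back")
g=env.movel(p-[0,0,.004],.004,guard=4); env.hold(.3); rep("final %s"%g); 
s=monitor.sense(); print(s["position"],R.from_quat(s["ee_rot"]).as_matrix()[:,0].round(4))
fr=shot("g3",[("side",235,125,60,45),("side",170,90,160,120)])
for n in fr: np.savez(n+"5.npz",**fr[n])
```

```text
1 True dx 0.14
-1 True dx -0.11
back t 33.07 jig [-21.8  49.9 112.8] F [-0.3  0.4  3.5] gap 0.201
final True t 33.8 jig [-21.8  49.8 112.3] F [-0.7  0.5  2.7] gap 0.21
[ 0.53317679 -0.16677087  0.11228901] [-0.0036  0.0024 -1.    ]
```

View pics/g3.png

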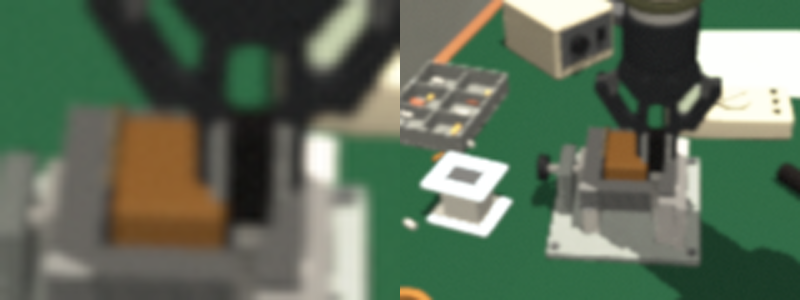

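The gauge stands upright in the gap (left crop: handle (250,165), blade entering at (245,230)). It touches both sides, with side play of only about ±0.1 mm. I'll check the steady force and then hand in.

Run:
```python
from h import *
F=[]
for i in range(10): env.hold(.05); F.append(monitor.sense()["contact_force"])
print(np.mean(F,0).round(2)); rep()
if np.mean(F,0)[2]>2: job.hand_in(); print("handed in")
```

```text
[-0.65  0.3   2.41]
 t 34.35 jig [-21.8  49.8 112.3] F [-1.2  0.3  2.2] gap 0.204
the job is handed in; nothing more can be done
handed in
```

I squared the I stack against the end stop, and the taper gauge is seated in the air gap and still gripped. The job was handed in at 34.4 s of the 64 s allowed.

- **I stack:** I tapped the loose ends at four heights, then gave packet 1 its own tap with the finger tilted. Every upright tap stopped within 0.4 mm of the same place, where flush was expected. The top view shows packet 4 against the end stop, with its free end at about y = −59 mm (−59.5 expected). I judged packets 1 to 3 from the tap stops only, not from a picture.
- **Gauge:** It went in at the outer leg next to the end stop (jig y = 50 mm). I touched each side lightly to centre it, then lowered it until it dragged.
- **Depth:** The tip is about 43.7 mm below the top of the E. That is near the deep end of the 28–44 mm range, and it matches the 6.9 mm gap I estimated from touching both sides.
- **Fit:** Side play at the drag depth was about ±0.1 mm, and the sideways force was under 1 N.
- **Downward force:** This is the check that disagreed. After the first stop it read about 5.5 N. I lowered the gauge a further 0.5 mm, and it then averaged about 2.4 N. Slight settling or slip in the grip could explain that, and I did not check it further.

I planned the moves to clear the other things on the bench and felt no unexpected contact. I did not take a final picture to check each one.

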